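Air out the specimen conditioning box

TASK

Air out the specimen conditioning box: first wind the brass key of its clockwork vent timer clockwise, turn by turn, until it is fully wound. Then lift the box's sprung hood (red handle at its front) past its balance point (the red mark on the scale), without letting the spring throw it wide open, bring it back down and hold it still just below the balance point, with the pointer in the green band. Finish while still holding the hood there; leave the other things on the bench where they are.

Things in the scene. Friction and masses are not known exactly. Their poses are not given: they have to be found in the camera images.
- timer: clockwork vent timer fixed to the bench: a grey block 100 x 100 x 55 mm with a white dial (radius 44 mm, its face 58 mm above the bench); origin at the centre of its underside, z up; its place on the bench differs, left or right of the box. The dial ticks run clockwise from its x axis, the last two are broad and green
- key (a joint): turn of the winding key, rad, clockwise seen from above; 0 = slack, 3.6 = fully wound (hard stop; count 3.3 and more as fully wound). It starts partly wound, between 0.3 and 1.1. The spring and click friction take 0.1 to 0.15 N m to wind it; the key stays where it is left
- key_grip (a point): middle of the key's flat brass bow, on the vertical turning axis, 92 mm above the bench. The bow is 36 mm long, 10 mm thick and 32 mm high (76 to 108 mm above the bench); its length lies along the timer's x axis turned clockwise by the key angle. Its thin red pointer lies low over the dial and shows the same direction. The axes of this point turn with the key
- cabinet: specimen conditioning box fixed to the bench: white, 250 (x) x 260 (y) x 110 mm high, its front with blue panel faces -x; origin at the centre of its underside, z up. A narrow upright scale (arc of radius 100 mm about the hinge) stands beside its +y side: white pieces, a green band from 0.65 to 0.82 rad and a red mark from 0.82 to 0.88 rad; its top is 220 mm above the bench. The hood's black pointer runs along it
- hood (a joint): opening angle of the hood, rad: 0 = shut and level (as it starts), growing as its front rises; hard stop at 1.5. Its spring carries most of its weight; it balances at 0.85 rad (unstable): below that it falls shut, above it the spring throws it open. At the handle it takes about 0.9 N upward to lift it from shut, about 0.4 N upward to hold it at 0.74, and about 0.8 N downward to hold it at 1.0. Past 1.25 counts as thrown wide open
- hood_hinge (a point): middle of the hood's hinge axis: 60 mm toward +x of the box origin, 118 mm above the bench. The axis is the box's y axis
- hood_handle (a point): middle of the red round handle bar, 12 mm thick and 98 mm clear between its ends, parallel to the box's y axis, 220 mm from the hinge axis and on the hood's own plane: 160 mm toward -x of the box origin and 118 mm above the bench when shut. The hood's front edge is 44 mm behind the bar axis; nothing is under the bar but the bench. The bar can be pinched from above and turns between the fingers as the hood swings
- weight: bystander: loose steel disc, 84 mm across, 40 mm high, 1.7 kg; origin at the centre of its underside
- tray: bystander: loose shallow steel tray 160 x 200 x 25 mm; origin at the centre of its underside
- brush: bystander: brush 120 mm long lying in the tray
- cup: bystander: clear cup 44 mm across, 35 mm high, standing in the tray
- gauge: bystander: round dial gauge standing on edge on a foot, 92 mm high
- bottle: bystander: white bottle 60 mm across, 140 mm high
- beaker: bystander: glass beaker 70 mm across, 90 mm high

How it is judged:
By the outcome, as a careful person would: the job done as asked, in the order asked, and still so for the second after the job is handed in, while the arm keeps its last pose, push and grip.
It also fails if it takes over 61 s, if anything falls off the work surface, if the arm or the gripper's body presses on something with over 40 N, if the wrist force passes 120 N, or if a joint passes its speed limit or range.

ROBOT

A 7-joint arm with a two-finger parallel gripper is mounted at the origin on the work surface. World frame = base frame: x ahead of the robot, y to its left, z up, the work surface at z = 0. Lengths are in m, angles in rad, forces in N, time in s.
With the tool pointing down it reaches from about 0.425 to 0.925 m from the base axis. Payload 6.8 kg.
Tool frame: the origin (TCP) lies at the very end of the fingers, on their centre line; the grasp point (between the pads) lies 19 mm behind it; z points along the fingers, y is the line along which they close (so a half turn about z gives the same grasp; the last joint's range is limited). The gripper opens to 85 mm and grips with 20 to 120 N. Pads are 22 mm wide; open, the fingers measure 114 mm over their backs; the gripper's body (76 mm by 85 mm) begins 54 mm behind the grasp point. The pads swing forward as they close: fully open they stand 13 mm farther back than shut.
Start: joints at [-0.108, 0.477, 0.022, 1.555, -0.011, 1.109, -0.083], TCP at [0.675, 0, 0.205] pointing down, gripper open.
Joint ranges: [-2.96, 2.96], [-0.34, 2.1], [-1.41, 1.46], [0.24, 2.44], [-1.37, 4.51], [0.17, 1.92], [-2.96, 2.96]. Speed limits (rad/s): [2.39, 2.39, 3.14, 3.14, 3.14, 3.14, 3.14].

INTERFACE

Orientations are given as a unit quaternion [w, x, y, z].
In Python, from station import get_obs, read_camera, hand_in gives the robot as it stands.
- The arm moves only by the tool arm_command, never from a script. Its argument "commands" is one flat list of numbers, 7 for each row, row after row: the shift along the tool's x, y, z in m, then the turn, a rotation vector about the tool's x, y, z in degrees, then the opening, from 0 (shut) to 1 (fully open). In form: [tx, ty, tz, rx, ry, rz, fingers, tx, ty, tz, rx, ry, rz, fingers, ...]. A call has 1 to 8 rows; each row is the pose to reach, as a shift and turn from the pose commanded when the call began, along the tool's axes at that moment; what a row does not reach only later rows make up. A row lasts 1/10 s, in which the tool goes at most 50 mm and 8.59 degrees, less where a joint would pass 70% of its speed; a pose out of reach is approached as far as the arm can. A call with a gripper value outside its range is refused whole. The fingers move at their own pace and stop on an object; "force" is the grip in N (left out, the last holds). Time passes only in rows, so rows that repeat a pose let the fingers close. It gives the time, the measured TCP pose, the force, the opening and the grip force at its end, in the units of the state.
- get_obs(): the state, without advancing time (a new reading comes with each control period).
- read_camera(name): name is "scene" or "side" or "wrist"; returns a dict with "img" (384x512x3 uint8, red, green, blue), "camera_matrix" (3x3 intrinsics, pixels), "pose" (4x4, takes a point from camera to world coordinates). Camera axes: x right, y down, z forward; pixel columns grow to the right and rows downward; lengths in m; the calibration is good to about 2 mm. A picture is of the moment at which its call begins. There is no depth.
- hand_in(): hands the job in; it is judged then, once.
The state is a dict: "t": time; "q": joint angles; "joint_vel": joint speeds; "joint_torque": joint torques, N m; "eef_pos": TCP position; "tool_rot": TCP orientation; "contact_force": force on the tool from outside, world axes, zero at the start; "torque": the same for the moment, N m; "gripper_width": opening from 0.0 (shut) to 1.0 (fully open); "grasp_force": force on a finger pad.
Only numpy, scipy, OpenCV 4.12 (cv2) and the standard library are available. Lean on these libraries where they do the work, as an engineer would, in place of code of your own. Each camera call takes 0.05 s, during which the arm holds its last target. There are 200 camera calls.

## Working session

There is one attempt and no reset: what is moved stays moved. The work goes in short steps, Python scripts to look and compute and a tool call to move; the robot and the scene stay as the last step left them, time stands still between calls to the robot, and variables do not carry over. Pictures are saved under pics/ and viewed, at most 10 in all, crops included, and the job is handed in when it is done.

Besides the shell and the picture viewer there is one more tool, called after ">>>" as name(argument=value, ...) on one line, values as JSON. arm_command: Moves the arm, as the interface text tells. Its arguments: {"type":"object","properties":{"commands":{"type":"array","items":{"type":"number"}},"force":{"type":"number"}},"required":["commands"]}

```bash
ls; mkdir -p pics; python3 - <<'E'
from station import *
import cv2,numpy as np
o=get_obs();print({k:np.round(v,3) for k,v in o.items()})
ims=[]
for n in("scene","side"):
    c=read_camera(n);cv2.imwrite(f"pics/{n}0.png",cv2.cvtColor(c["img"],cv2.COLOR_RGB2BGR));np.savez(f"{n}0.npz",**c)
    print(n,c["camera_matrix"].tolist(),np.round(c["pose"],4).tolist())
E
```

```text
pics
{'t': np.float64(0.0), 'q': array([-0.108,  0.478,  0.022,  1.556, -0.012,  1.109, -0.083]), 'joint_vel': array([-0.   , -0.   ,  0.002,  0.   , -0.   ,  0.002, -0.001]), 'joint_torque': array([-1.0000e-03, -5.9644e+01,  1.6080e+00, -2.8119e+01,  1.2000e-02,
        9.0000e-03,  0.0000e+00]), 'eef_pos': array([ 0.674, -0.   ,  0.204]), 'tool_rot': array([-0.001,  0.707,  0.707, -0.001]), 'contact_force': array([0.321, 0.164, 0.984]), 'torque': array([-0.021, -0.026,  0.016]), 'grasp_force': np.float64(0.0), 'gripper_width': np.float64(0.998)}
scene [[397.2372557315444, 0.0, 256.5138834490409], [0.0, 397.2372557315444, 194.2968285131713], [0.0, 0.0, 1.0]] [[0.7033, 0.4949, -0.5103, 1.2321], [0.7107, -0.4715, 0.5221, -0.6036], [0.0178, -0.7298, -0.6834, 0.9418], [0.0, 0.0, 0.0, 1.0]]
side [[399.92332548737124, 0.0, 252.75425652152066], [0.0, 399.92332548737124, 192.8126826155219], [0.0, 0.0, 1.0]] [[0.999, -0.0021, 0.0438, 0.5355], [-0.039, -0.5, 0.8651, -0.9999], [0.0201, -0.866, -0.4996, 0.7338], [0.0, 0.0, 0.0, 1.0]]
```

View pics/scene0.png

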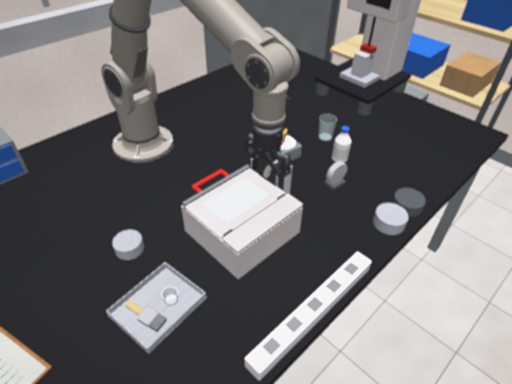

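View pics/side0.png

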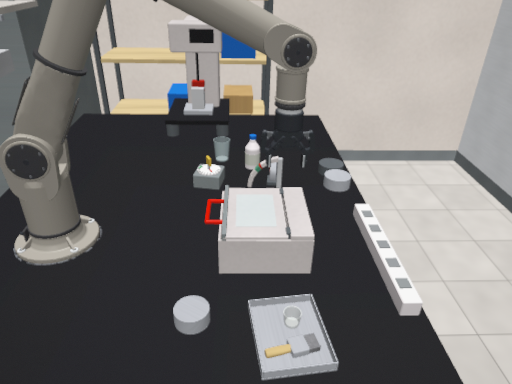

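The box is at about (265,228) in side, with the red handle at (213,211). The timer with its key is at (209,172) in side and (288,146) in scene, partly behind the arm. Next I'll enlarge both.

```bash
python3 - <<'E'
import cv2,numpy as np
a=cv2.imread("pics/side0.png");b=cv2.imread("pics/scene0.png")
f=lambda im,x,y,w,h,s:cv2.resize(im[y:y+h,x:x+w],None,fx=s,fy=s,interpolation=cv2.INTER_CUBIC)
A=np.vstack([f(a,180,150,80,50,5),f(a,180,180,133,100,3)])[:600]   # 400 wide
A1=f(a,180,150,80,50,5);A2=f(a,190,180,133,100,3);B1=f(b,250,120,80,50,5);B2=f(b,175,155,133,116,3)
C=np.zeros((600,800,3),np.uint8)
C[:250,:400]=A1;C[250:550,:399]=A2;C[:250,400:800]=B1;C[250:598,400:799]=B2
cv2.imwrite("pics/crop1.png",C)
E
```

```text
Traceback (most recent call last):
ValueError: all the input array dimensions except for the concatenation axis must match exactly, but along dimension 1, the array at index 0 has size 400 and the array at index 1 has size 399
```

```bash
python3 - <<'E'
import cv2,numpy as np
a=cv2.imread("pics/side0.png");b=cv2.imread("pics/scene0.png")
f=lambda im,x,y,w,h,s:cv2.resize(im[y:y+h,x:x+w],None,fx=s,fy=s,interpolation=cv2.INTER_CUBIC)
A1=f(a,180,150,80,50,5);A2=f(a,190,180,133,100,3);B1=f(b,250,120,80,50,5);B2=f(b,175,155,133,116,3)
C=np.zeros((600,800,3),np.uint8)
C[:250,:400]=A1;C[250:550,:399]=A2;C[:250,400:800]=B1;C[250:598,400:799]=B2
cv2.imwrite("pics/crop1.png",C)
E
```

```text
(no output)
```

View pics/crop1.png

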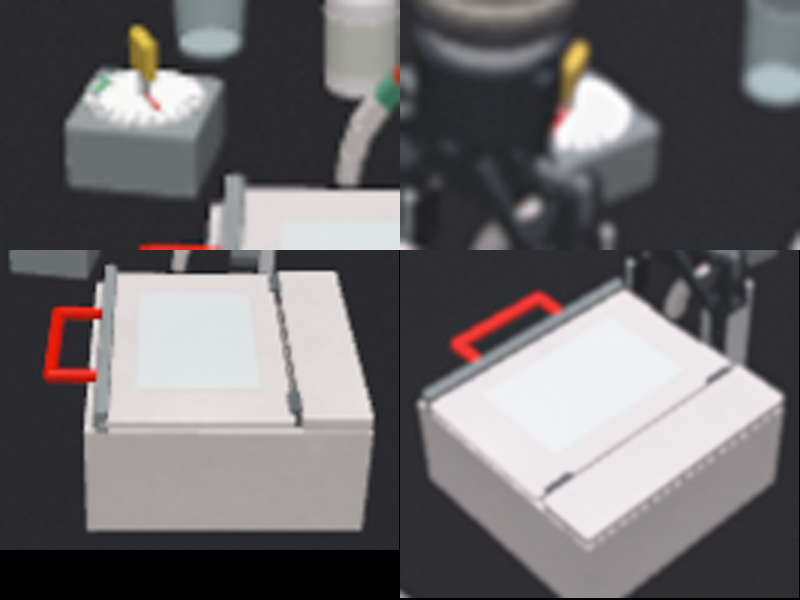

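The key's bow is at crop (143,50) and the dial centre at about (148,97). The red pointer runs toward (157,108), and the green end ticks are at (103,85). The handle bar is at crop (58,313)-(48,376) in side and (455,348)-(540,295) in scene.

```bash
cat > h.py <<'E'
import numpy as np,cv2
def ray(c,p):
    d=c["pose"][:3,:3]@np.linalg.inv(c["camera_matrix"])@[p[0],p[1],1];return c["pose"][:3,3],d/np.linalg.norm(d)
def onz(c,p,z):
    o,d=ray(c,p);return o+d*(z-o[2])/d[2]
def tri(c1,p1,c2,p2):
    A=np.zeros((3,3));b=np.zeros(3)
    for c,p in((c1,p1),(c2,p2)):
        o,d=ray(c,p);M=np.eye(3)-np.outer(d,d);A+=M;b+=M@o
    return np.linalg.solve(A,b)
E
python3 - <<'E'
from h import *
np.set_printoptions(precision=4,suppress=True)
s=np.load("side0.npz");c=np.load("scene0.npz")
S1=lambda x,y:(180+x/5-.4,150+y/5-.4);S2=lambda x,y:(190+x/3-.33,180+(y-250)/3-.33)
C2=lambda x,y:(175+(x-400)/3-.33,155+(y-250)/3-.33);C1=lambda x,y:(250+(x-400)/5-.4,120+y/5-.4)
print("timer top corners",*[onz(s,S1(*p),.055) for p in((67,122),(200,136),(224,80),(97,68))])
# dial: white pixels
img=s["img"][150:200,180:222];m=(img.min(2)>190).astype(np.uint8)
ys,xs=np.nonzero(m);print("dial hull",xs.min(),xs.max(),ys.min(),ys.max())
pts=np.array([onz(s,(180+x,150+y),.058)[:2] for x,y in zip(xs,ys)],np.float32)
print("dial circle",cv2.minEnclosingCircle(pts))
g=np.argwhere((img[...,1]>img[...,0].astype(int)+30));print("green",onz(s,(180+g[:,1].mean(),150+g[:,0].mean()),.058))
r=np.argwhere((img[...,0]>img[...,1].astype(int)+60)&(abs(img[...,1].astype(int)-img[...,2])<35));print("red",[onz(s,(180+x,150+y),.061)[:2] for y,x in r])
k=np.argwhere((img[...,0].astype(int)>img[...,2]+70)&(img[...,1].astype(int)>img[...,2]+40));print("key px",k.min(0),k.max(0),k.mean(0),"->",onz(s,(180+k[:,1].mean(),150+k[:,0].mean()),.092))
print("key tops",onz(s,S1(137,27),.108),onz(s,S1(151,35),.108))
print("handle side",onz(s,S2(58,313),.118),onz(s,S2(48,376),.118))
print("handle scene",onz(c,C2(540,295),.118),onz(c,C2(455,348),.118))
print("tri",tri(s,S2(58,313),c,C2(540,295)),tri(s,S2(48,376),c,C2(455,348)))
print("box front-left-bot",onz(s,S2(88,530),0),onz(s,S2(361,530),0))
print("box top back corners scene",onz(c,C2(783,400),.11),onz(c,C2(588,542),.11))
E
```

```text
timer top corners [0.3807 0.3147 0.055 ] [0.4789 0.2925 0.055 ] [0.4942 0.3849 0.055 ] [0.3956 0.4058 0.055 ]
dial hull 17 40 14 24
dial circle ((0.43513184785842896, 0.3511199653148651), 0.0457783117890358)
green [0.402  0.3734 0.058 ]
red [array([0.442 , 0.3354]), array([0.4461, 0.3272]), array([0.4467, 0.1253]), array([0.4499, 0.1253]), array([0.4532, 0.1253]), array([0.4564, 0.1253]), array([0.4597, 0.1253]), array([0.463 , 0.1253]), array([0.4662, 0.1252]), array([0.4695, 0.1252]), array([0.4727, 0.1252]), array([0.476 , 0.1252]), array([0.4792, 0.1252]), array([0.4825, 0.1251]), array([0.4858, 0.1251]), array([0.489 , 0.1251])]
key px [ 5 17] [24 40] [16.989  29.1713] -> [0.4421 0.298  0.092 ]
key tops [0.4308 0.3661 0.108 ] [0.4419 0.3521 0.108 ]
handle side [0.4577 0.0203 0.118 ] [ 0.4548 -0.0904  0.118 ]
handle scene [0.4553 0.0254 0.118 ] [ 0.4598 -0.0938  0.118 ]
tri [0.4567 0.0241 0.1174] [ 0.4557 -0.0909  0.1162]
box front-left-bot [ 0.491  -0.1648  0.    ] [ 0.7395 -0.1688  0.    ]
box top back corners scene [0.7378 0.0992 0.11  ] [ 0.735  -0.1622  0.11  ]
```

>>> arm_command(commands=[0, 0, -0.04, 0, 0, -8.5, 1, 0, 0, -0.08, 0, 0, -17, 1, 0.041, -0.028, -0.08, 0, 0, -25.5, 1, 0.082, -0.056, -0.08, 0, 0, -34, 1, 0.123, -0.084, -0.08, 0, 0, -42.5, 1, 0.164, -0.112, -0.08, 0, 0, -51, 1, 0.205, -0.14, -0.08, 0, 0, -59.5, 1, 0.246, -0.168, -0.08, 0, 0, -68, 1], force=80)

```text
t: 0.9
eef_pos: [0.5054, 0.2472, 0.2847]
tool_rot: [-0.0, 0.188, 0.982, -0.0]
contact_force: [0.6, 0.1, -0.4]
gripper_width: 0.998
grasp_force: 0.0
```

```bash
cat >> h.py <<'E'
from scipy.spatial.transform import Rotation as R
def st(goal=None):
    from station import get_obs
    o=get_obs();r=R.from_quat(np.roll(o["tool_rot"],-1)).as_matrix()
    print("t",o["t"],"pos",np.round(o["eef_pos"],4),"q",np.round(o["q"],3),"yawy",round(np.degrees(np.arctan2(r[1,1],r[0,1])),2),"z",np.round(r[:,2],3),"F",np.round(o["contact_force"],2),"M",np.round(o["torque"],2),"w",o["gripper_width"],"g",o["grasp_force"])
    if goal is not None: print("tool shift",np.round(r.T@(np.array(goal)-o["eef_pos"]),4))
    return o
E
python3 -c "
from h import *;st([.4358,.3507,.2])"
```

```text
t 0.9 pos [0.5054 0.2472 0.2847] q [-0.3    0.246 -0.321  1.711  0.083  1.198  0.551] yawy 68.34 z [-0. -0. -1.] F [ 0.58  0.08 -0.36] M [0.05 0.04 0.03] w 0.9981529483662722 g 0.0
tool shift [0.1029 0.0705 0.0847]
```

>>> arm_command(commands=[0.03, 0.02, 0.02, 0, 0, -8.5, 1, 0.06, 0.04, 0.04, 0, 0, -17, 1, 0.09, 0.06, 0.06, 0, 0, -25.5, 1, 0.103, 0.0705, 0.085, 0, 0, -34, 1, 0.103, 0.0705, 0.085, 0, 0, -42.5, 1, 0.103, 0.0705, 0.085, 0, 0, -51, 1, 0.103, 0.0705, 0.085, 0, 0, -59.5, 1, 0.103, 0.0705, 0.085, 0, 0, -68, 1])

```text
t: 1.7
eef_pos: [0.4376, 0.3497, 0.1994]
tool_rot: [-0.0, -0.394, 0.919, -0.0]
contact_force: [0.6, 0.9, 0.4]
gripper_width: 1.0
grasp_force: 0.0
```

```bash
python3 -c "
from h import *;st([.4358,.3507,.2])
from station import *
c=read_camera('wrist');np.savez('w0.npz',**c);cv2.imwrite('pics/w0.png',c['img'][...,::-1])"
```

```text
t 1.7 pos [0.4376 0.3497 0.1994] q [-0.321  0.352 -0.577  1.808  0.219  1.047  1.398] yawy 136.36 z [-0.001 -0.001 -1.   ] F [0.58 0.85 0.37] M [-0.04 -0.04  0.01] w 1.0003587129768703 g 0.0
tool shift [ 0.0005  0.002  -0.0006]
```

View pics/w0.png

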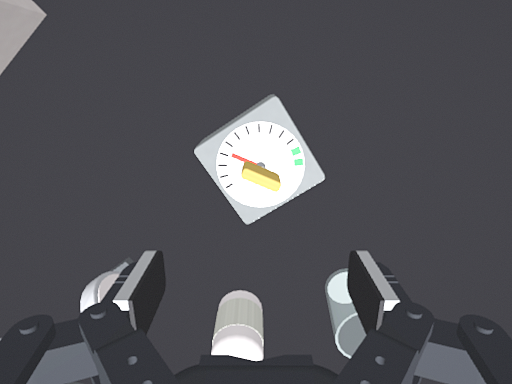

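The wrist view shows the dial centred near (261,164), the red pointer tip at (233,156), the brass bow at (261,178) and the green ticks at (297,157). The beaker (345,310) and bottle (238,325) stand behind the timer.

```bash
python3 - <<'E'
from h import *
np.set_printoptions(precision=4,suppress=True)
c=np.load("w0.npz");im=c["img"].astype(int)
r,g,b=im[...,0],im[...,1],im[...,2]
W=np.zeros(r.shape,bool);W[80:230,190:330]=1
P=lambda m,z:np.array([onz(c,(x,y),z)[:2] for y,x in np.argwhere(m)])
cy=P(W&(im.min(2)>225),.058);print("dial",cv2.minEnclosingCircle(cy.astype(np.float32)))
rd=P(W&(r>g+70)&(abs(g-b)<40),.061);print("red",len(rd),rd.mean(0),cv2.fitLine(rd.astype(np.float32),2,0,.01,.01).ravel())
km=W&(r>b+70)&(g>b+45);kp=P(km,.108);print("bow top",len(kp),cv2.minAreaRect(kp.astype(np.float32)),kp.mean(0))
kl,cn=cv2.connectedComponents(km.astype(np.uint8)),0
L=cv2.fitLine(kp.astype(np.float32),2,0,.01,.01).ravel();print("bow dir",np.degrees(np.arctan2(L[1],L[0])),"red dir",)
bg=W&(im.min(2)>100);ct=max(cv2.findContours(bg.astype(np.uint8),0,2)[0],key=cv2.contourArea)
print("block rect px->",cv2.minAreaRect(np.array([onz(c,p[0],.055)[:2] for p in ct],np.float32)))
for n,p in dict(beaker=(349,338),bottle=(240,310)).items(): print(n,onz(c,p,0), onz(c,p,.09))
E
```

```text
dial ((0.4314582049846649, 0.36171624064445496), 0.05559755861759186)
red 59 [0.4414 0.3319] [ 0.4319 -0.9019  0.4414  0.3319]
bow top 665 ((0.4303683638572693, 0.34830036759376526), (0.015119241550564766, 0.035839878022670746), 22.827425003051758) [0.4308 0.3478]
bow dir -71.43803 red dir
block rect px-> ((0.4327761232852936, 0.34903281927108765), (0.10169906169176102, 0.09915701299905777), 79.2784423828125)
beaker [0.5265 0.6378 0.    ] [0.4908 0.5527 0.09  ]
bottle [0.6064 0.4944 0.    ] [0.5512 0.4443 0.09  ]
```

>>> arm_command(commands=[0.004, 0.003, 0, 0, 0, -8.5, 1, 0.004, 0.003, 0, 0, 0, -17, 1, 0.004, 0.003, 0.02, 0, 0, -25.5, 1, 0.004, 0.003, 0.05, 0, 0, -34, 1, 0.004, 0.003, 0.08, 0, 0, -42.5, 1, 0.004, 0.003, 0.1, 0, 0, -51, 1, 0.004, 0.003, 0.115, 0, 0, -59.5, 1, 0.004, 0.003, 0.123, 0, 0, -67.5, 1])

```text
t: 2.55
eef_pos: [0.4322, 0.3482, 0.0751]
tool_rot: [0.001, 0.837, -0.547, -0.0]
contact_force: [-1.2, 0.0, 0.7]
gripper_width: 0.999
grasp_force: 0.0
```

>>> arm_command(commands=[0, 0, 0, 0, 0, 0, 0.5, 0, 0, 0, 0, 0, 0, 0.3, 0, 0, 0, 0, 0, 0, 0, 0, 0, 0, 0, 0, 0, 0, 0, 0, 0, 0, 0, 0, 0, 0, 0, 0, 0, 0, 0, 0], force=80)

```text
t: 3.15
eef_pos: [0.4347, 0.3501, 0.0779]
tool_rot: [-0.002, 0.836, -0.549, 0.001]
contact_force: [4.3, 1.8, 1.5]
gripper_width: 0.075
grasp_force: 78.4
```

```bash
python3 -c "
from h import *;st([.433,.349,.077])"
```

```text
t 3.15 pos [0.4347 0.3501 0.0779] q [-0.211  0.554 -0.752  1.911  0.493  0.865  2.333] yawy -156.58 z [ 0.003  0.002 -1.   ] F [4.25 1.85 1.55] M [ 0.37 -0.92 -0.09] w 0.07475799919393057 g 78.43572623553314
tool shift [0.0004 0.002  0.0009]
```

>>> arm_command(commands=[0, -0.003, 0, 0, 0, 7, 0, 0, -0.003, 0, 0, 0, 14, 0, 0, -0.003, 0, 0, 0, 21, 0, 0, -0.003, 0, 0, 0, 28, 0, 0, -0.003, 0, 0, 0, 35, 0, 0, -0.003, 0, 0, 0, 42, 0, 0, -0.003, 0, 0, 0, 49, 0, 0, -0.003, 0, 0, 0, 56, 0])

```text
t: 3.95
eef_pos: [0.4331, 0.3503, 0.0777]
tool_rot: [-0.002, -0.479, 0.878, -0.0]
contact_force: [-8.4, -3.3, 11.8]
gripper_width: 0.071
grasp_force: 79.9
```

```bash
python3 -c "
from h import *;st([.435,.35,.077])"
```

```text
t 3.95 pos [0.4331 0.3503 0.0777] q [-0.38   0.497 -0.525  1.919  0.333  0.816  1.485] yawy 147.26 z [-0.003 -0.002 -1.   ] F [-8.41 -3.3  11.79] M [-0.63  1.88  0.1 ] w 0.0709952272968716 g 79.94318381126504
tool shift [-0.0007 -0.0017  0.0007]
```

>>> arm_command(commands=[0, 0.001, 0, 0, 0, 7, 0, 0, 0.001, -0.0005, 0, 0, 14, 0, 0, 0.001, -0.0005, 0, 0, 21, 0, 0, 0.001, -0.0005, 0, 0, 28, 0, 0, 0.001, -0.0005, 0, 0, 35, 0, 0, 0.001, -0.0005, 0, 0, 42, 0, 0, 0.001, -0.0005, 0, 0, 49, 0, 0, 0.001, -0.0005, 0, 0, 56, 0])

```text
t: 4.75
eef_pos: [0.4322, 0.3519, 0.0778]
tool_rot: [-0.002, -0.011, 1.0, 0.0]
contact_force: [-6.3, 1.7, 5.5]
gripper_width: 0.074
grasp_force: 79.1
```

```bash
python3 -c "
from h import *;st([.434,.35,.077])
from station import *
c=read_camera('side');np.savez('s1.npz',**c);cv2.imwrite('pics/s1.png',cv2.resize(c['img'][130:210,160:270,::-1],None,fx=6,fy=6))"
```

```text
t 4.75 pos [0.4322 0.3519 0.0778] q [-0.559  0.46  -0.297  1.931  0.183  0.778  0.636] yawy 91.3 z [-0.003  0.    -1.   ] F [-6.28  1.68  5.46] M [0.23 1.5  0.17] w 0.0738996639643918 g 79.05034314491786
tool shift [-0.0018 -0.002   0.0008]
```

View pics/s1.png

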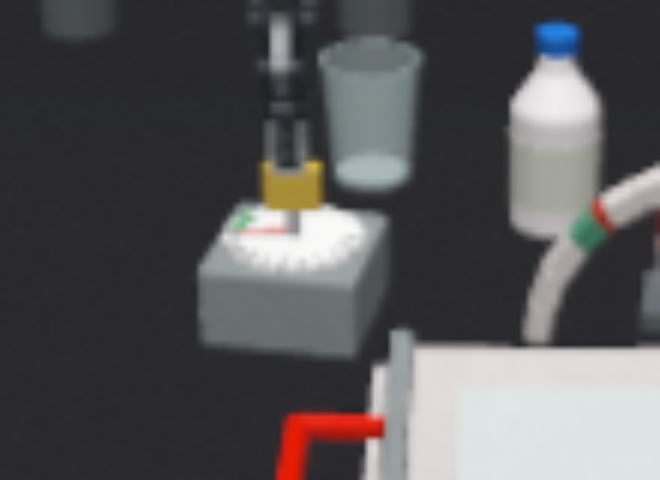

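Winding is going well: the bow is held, and the pointer at (265,231) sits just short of the green ticks at (240,218).

>>> arm_command(commands=[0, 0.001, 0, 0, 0, 7, 0, 0, 0.001, 0, 0, 0, 14, 0, 0, 0.001, 0, 0, 0, 20, 0, 0, 0.001, 0, 0, 0, 26, 0, 0, 0.001, 0, 0, 0, 31, 0, 0, 0.001, 0, 0, 0, 35, 0, 0, 0.001, 0, 0, 0, 38, 0, 0, 0.001, 0, 0, 0, 40, 0])

```text
t: 5.6
eef_pos: [0.4326, 0.3532, 0.0778]
tool_rot: [-0.001, 0.33, 0.944, -0.0]
contact_force: [-5.0, 1.8, 4.6]
gripper_width: 0.073
grasp_force: 79.3
```

```bash
python3 -c "
from h import *;st([.434,.35,.077])"
```

```text
t 5.6 pos [0.4326 0.3532 0.0778] q [-0.691  0.448 -0.131  1.938  0.079  0.761  0.032] yawy 51.49 z [-0.002  0.001 -1.   ] F [-4.98  1.78  4.61] M [0.32 1.14 0.35] w 0.07322771708932053 g 79.28335668810178
tool shift [-0.0031 -0.0016  0.0008]
```

>>> arm_command(commands=[0, 0, 0, 0, 0, 2, 0, 0, 0, 0, 0, 0, 4, 0, 0, 0, 0, 0, 0, 5, 0])

```text
t: 5.9
eef_pos: [0.4326, 0.3532, 0.0778]
tool_rot: [-0.001, 0.369, 0.929, -0.0]
contact_force: [-5.1, 0.7, 4.8]
gripper_width: 0.069
grasp_force: 82.8
```

```bash
python3 -c "
from h import *;st([.434,.35,.077])
from station import *
c=read_camera('side');np.savez('s2.npz',**c);cv2.imwrite('pics/s2.png',cv2.resize(c['img'][150:195,185:235,::-1],None,fx=10,fy=10,interpolation=2))"
```

```text
t 5.9 pos [0.4326 0.3532 0.0778] q [-0.708  0.447 -0.111  1.939  0.067  0.76  -0.042] yawy 46.68 z [-0.002  0.    -1.   ] F [-5.14  0.73  4.81] M [0.23 1.08 1.04] w 0.06858834226316898 g 82.8331617359072
tool shift [-0.0032 -0.0014  0.0008]
```

View pics/s2.png

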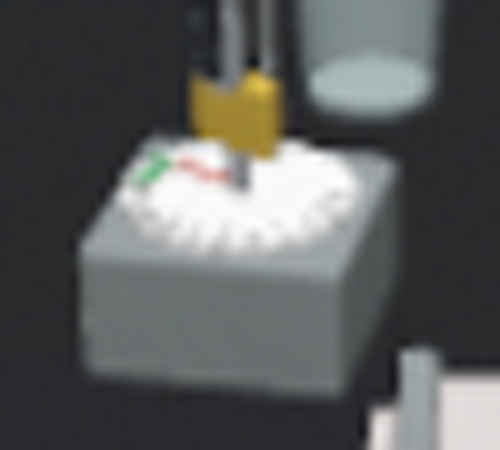

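The pointer at (185,165) has reached the green ticks and the torque has jumped to 1.0 N m, so the key is at its stop. Next I release it and go to the handle.

>>> arm_command(commands=[0, 0, 0, 0, 0, 3, 0.7, 0, 0, 0, 0, 0, 3, 1, 0, 0, 0, 0, 0, 3, 1, 0, 0, -0.04, 0, 0, 3, 1, 0, 0, -0.085, 0, 0, 3, 1, -0.02, -0.02, -0.12, 0, 0, 11, 0.7, -0.055, -0.052, -0.12, 0, 0, 19, 0.5, -0.09, -0.085, -0.12, 0, 0, 27, 0.4])

```text
t: 6.75
eef_pos: [0.4424, 0.2278, 0.1989]
tool_rot: [0.001, 0.579, 0.816, 0.002]
contact_force: [1.2, -0.5, -0.2]
gripper_width: 0.45
grasp_force: 0.0
```

```bash
python3 -c "
from h import *;st([.456,-.034,.2])"
```

```text
t 6.75 pos [0.4424 0.2278 0.1989] q [-0.615  0.19   0.016  1.981 -0.004  0.967 -0.26 ] yawy 19.3 z [ 0.003  0.002 -1.   ] F [ 1.16 -0.48 -0.19] M [ 0.01 -0.1  -0.01] w 0.4498230419693869 g 0.0
tool shift [-0.2516 -0.0737 -0.0016]
```

>>> arm_command(commands=[-0.042, -0.012, 0, 0, 0, 4, 0.4, -0.084, -0.024, 0, 0, 0, 8, 0.4, -0.126, -0.037, 0, 0, 0, 12, 0.4, -0.168, -0.049, 0, 0, 0, 16, 0.4, -0.21, -0.061, 0, 0, 0, 19.3, 0.4, -0.2516, -0.0737, 0, 0, 0, 19.3, 0.4, -0.2516, -0.0737, 0, 0, 0, 19.3, 0.4])

```text
t: 7.45
eef_pos: [0.4558, -0.0397, 0.1977]
tool_rot: [0.001, 0.709, 0.705, -0.0]
contact_force: [-0.3, 0.5, 0.8]
gripper_width: 0.403
grasp_force: 0.0
```

```bash
python3 - <<'E'
from h import *
from station import *
o=st([.456,-.034,.102])
c=read_camera('wrist');np.savez('w1.npz',**c);cv2.imwrite('pics/w1.png',c['img'][...,::-1])
im=c['img'].astype(int);m=((im[...,0]>120)&(im[...,1]<60)&(im[...,2]<60)).astype(np.uint8)
p=np.array([onz(c,(x,y),.118)[:2] for y,x in np.argwhere(m)]);print(p.min(0),p.max(0))
h,e=np.histogram(p[:,0],12);print(h,e)
s=read_camera('side')
E
```

```text
t 7.45 pos [ 0.4558 -0.0397  0.1977] q [-0.289  0.119  0.259  2.077 -0.035  0.949 -0.016] yawy -0.3 z [ 0.001 -0.002 -1.   ] F [-0.3   0.45  0.77] M [ 0.04 -0.    0.02] w 0.40276359916133786 g 0.0
tool shift [0.0059 0.0001 0.0957]
[ 0.4494477  -0.09670987] [0.50098035 0.02633311]
[708 235 627 102  94 103 100 100  92  78  76  71] [0.4494477  0.45374209 0.45803647 0.46233086 0.46662525 0.47091964
 0.47521402 0.47950841 0.4838028  0.48809719 0.49239158 0.49668596
 0.50098035]
```

View pics/w1.png

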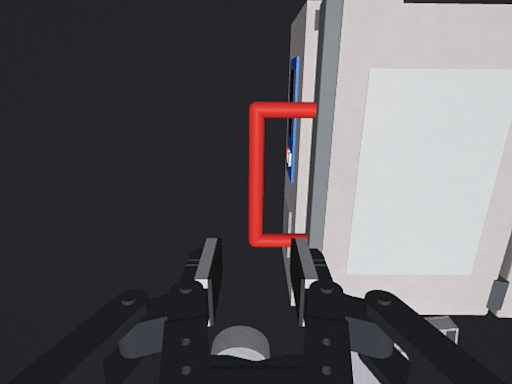

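The red bar is at column 256, from row 110 to row 240, and lies between the fingers in x. Its measured centre is (0.4555, -0.035).

>>> arm_command(commands=[0.004, 0, 0.04, 0, 0, 0, 0.4, 0.004, 0, 0.075, 0, 0, 0, 0.4, 0.004, 0, 0.094, 0, 0, 0, 0.4, 0.004, 0, 0.094, 0, 0, 0, 0.2, 0.004, 0, 0.094, 0, 0, 0, 0, 0.004, 0, 0.094, 0, 0, 0, 0, 0.004, 0, 0.094, 0, 0, 0, 0, 0.004, 0, 0.094, 0, 0, 0, 0], force=40)

```text
t: 8.35
eef_pos: [0.4568, -0.0293, 0.1043]
tool_rot: [0.001, 0.706, 0.708, 0.001]
contact_force: [1.1, 0.7, -0.1]
gripper_width: -0.002
grasp_force: 0.0
```

```bash
python3 - <<'E'
from h import *
o=st()
p=o["eef_pos"]
for th in (.2,.4,.55,.7,.74,.8,.85,.9,.95,1.0):
    print(th,"tool y",round(.22*(1-np.cos(th)),4),"tool z",round(-.22*np.sin(th),4))
E
```

```text
t 8.35 pos [ 0.4568 -0.0293  0.1043] q [-0.276  0.261  0.236  2.168 -0.092  0.72   0.025] yawy 0.21 z [ 0.002  0.    -1.   ] F [ 1.06  0.73 -0.13] M [ 0.03  0.   -0.02] w -0.0016851283607386262 g 0.0
0.2 tool y 0.0044 tool z -0.0437
0.4 tool y 0.0174 tool z -0.0857
0.55 tool y 0.0324 tool z -0.115
0.7 tool y 0.0517 tool z -0.1417
0.74 tool y 0.0575 tool z -0.1483
0.8 tool y 0.0667 tool z -0.1578
0.85 tool y 0.0748 tool z -0.1653
0.9 tool y 0.0832 tool z -0.1723
0.95 tool y 0.092 tool z -0.179
1.0 tool y 0.1011 tool z -0.1851
```

```bash
python3 -c "
from h import *
from station import *
c=read_camera('side');d=read_camera('scene')
f=lambda i,x,y:cv2.resize(i[y:y+90,x:x+66,::-1],None,fx=6,fy=6,interpolation=2)
cv2.imwrite('pics/s3.png',np.hstack([f(c['img'],185,165),f(d['img'],180,140)]))"
```

```text
(no output)
```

View pics/s3.png

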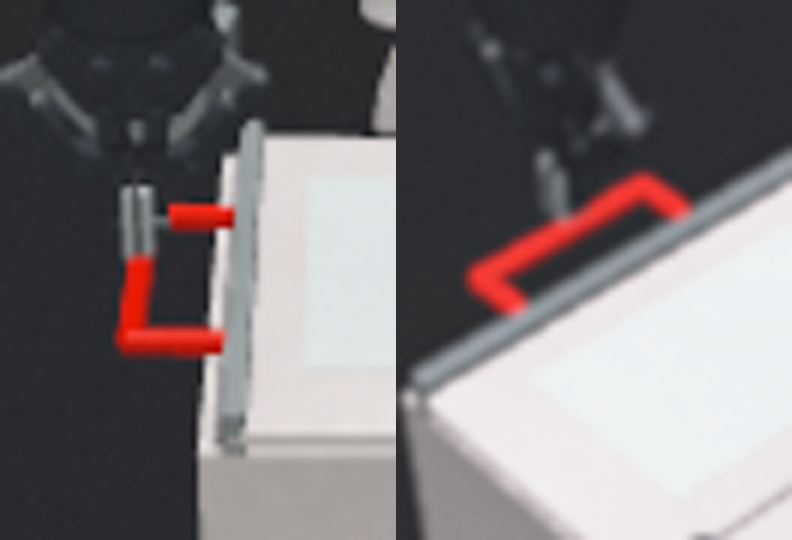

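The fingers at (138,220) in the side crop are shut and sit over the bar instead of around it. I'll check the true tip height.

```bash
python3 - <<'E'
from h import *
s=np.load("side0.npz");c=np.load("scene0.npz")
ps=(185+138/6-.4,165+258/6-.4);pc=(180+(563-396)/6-.4,140+220/6-.4)
for cam,p in((s,ps),(c,pc)):
    o,d=ray(cam,p);k=(-.0293-o[1])/d[1];print("at y=-.029",o+d*k)
print("tri tips",tri(s,ps,c,pc))
# bar at front face
print("bar at z.118 beneath", onz(s,ps,.124))
E
```

```text
at y=-.029 [ 0.4567279  -0.0293      0.12489608]
at y=-.029 [ 0.45125427 -0.0293      0.11958193]
tri tips [ 0.45740513 -0.03376239  0.12695851]
bar at z.118 beneath [ 0.45661203 -0.0278716   0.124     ]
```

>>> arm_command(commands=[-0.004, 0, -0.01, 0, 0, 0, 0.4, -0.004, 0, -0.01, 0, 0, 0, 0.4, -0.004, 0, -0.01, 0, 0, 0, 0.4, -0.004, 0, 0.01, 0, 0, 0, 0.4, -0.004, 0, 0.022, 0, 0, 0, 0.4], force=40)

```text
t: 8.95
eef_pos: [0.4558, -0.0334, 0.0806]
tool_rot: [-0.0, 0.706, 0.708, -0.0]
contact_force: [-0.3, -1.1, -0.2]
gripper_width: 0.401
grasp_force: 0.0
```

>>> arm_command(commands=[0, 0, 0, 0, 0, 0, 0.2, 0, 0, 0, 0, 0, 0, 0, 0, 0, 0, 0, 0, 0, 0, 0, 0, 0, 0, 0, 0, 0])

```text
t: 9.35
eef_pos: [0.4557, -0.0335, 0.0816]
tool_rot: [-0.0, 0.706, 0.708, -0.0]
contact_force: [-2.0, 0.2, -1.7]
gripper_width: 0.118
grasp_force: 38.9
```

```bash
python3 -c "
from h import *
st()"
```

```text
t 9.35 pos [ 0.4557 -0.0335  0.0816] q [-0.259  0.301  0.23   2.185 -0.11   0.666  0.05 ] yawy 0.18 z [-0.001  0.    -1.   ] F [-2.05  0.2  -1.75] M [-0.05  0.5  -0.11] w 0.11814827585539124 g 38.92384886741638
```

>>> arm_command(commands=[0.0005, 0.0007, -0.0176, 0, 0, 0, 0, 0, 0.0032, -0.0372, 0, 0, 0, 0, 0, 0.0074, -0.0566, 0, 0, 0, 0, 0, 0.0133, -0.0754, 0, 0, 0, 0, 0, 0.021, -0.0937, 0, 0, 0, 0, 0, 0.0302, -0.1112, 0, 0, 0, 0, 0, 0.041, -0.1278, 0, 0, 0, 0, 0, 0.0517, -0.1417, 0, 0, 0, 0])

```text
t: 10.15
eef_pos: [0.5052, -0.0343, 0.2238]
tool_rot: [-0.002, 0.706, 0.708, -0.002]
contact_force: [-9.1, -1.4, 4.5]
gripper_width: 0.121
grasp_force: 39.2
```

```bash
python3 -c "
from h import *
from station import *
st()
c=read_camera('side');d=read_camera('scene');np.savez('s4.npz',**c);np.savez('c4.npz',**d)
f=lambda i,x,y,w,h:cv2.resize(i[y:y+h,x:x+w,::-1],(400,600*400//400 if 0 else int(400*h/w)),interpolation=2)
cv2.imwrite('pics/s4.png',np.hstack([f(c['img'],190,120,130,150),f(d['img'],180,110,130,150)]))"
```

```text
t 10.15 pos [ 0.5052 -0.0343  0.2238] q [-0.288  0.18   0.266  1.941 -0.054  1.033  0.004] yawy 0.14 z [-0.006 -0.001 -1.   ] F [-9.06 -1.38  4.5 ] M [-0.49  2.07 -0.18] w 0.12122829069358436 g 39.19821918010712
```

View pics/s4.png

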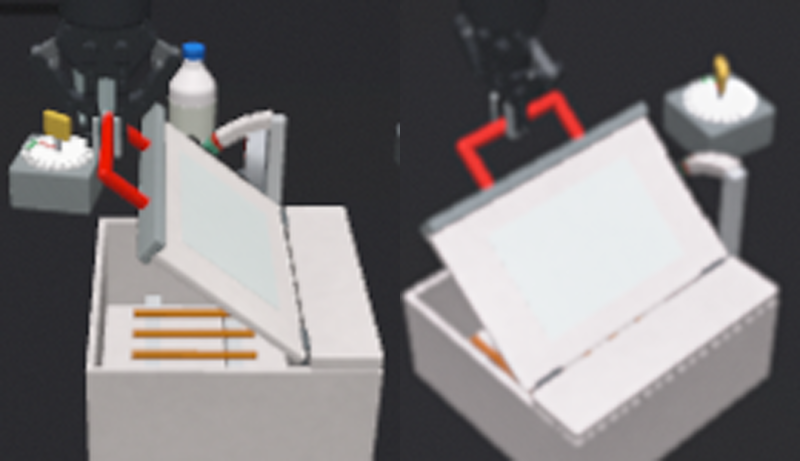

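The hood is rising with the bar between the fingers, (105,130) in the left half. It is at about 0.70 rad. I'll carry on past the balance point.

>>> arm_command(commands=[0, 0.006, -0.0083, 0, 0, 0, 0, 0, 0.013, -0.0161, 0, 0, 0, 0, 0, 0.021, -0.0236, 0, 0, 0, 0, 0, 0.0295, -0.0306, 0, 0, 0, 0, 0, 0.0365, -0.036, 0, 0, 0, 0, 0, 0.0365, -0.036, 0, 0, 0, 0, 0, 0.0365, -0.036, 0, 0, 0, 0])

```text
t: 10.95
eef_pos: [0.5425, -0.0348, 0.2609]
tool_rot: [-0.001, 0.706, 0.708, -0.001]
contact_force: [-11.8, -2.8, 12.7]
gripper_width: 0.119
grasp_force: 39.8
```

```bash
cat >> h.py <<'E'
def theta(c):
    "hood angle from red handle triangulated: bar height via side view, plane y of bar"
E
python3 -c "
from h import *
from station import *
o=st();p=o['eef_pos']-[.4557,0,.0816];print('th z',np.arcsin(p[2]/.22),'th atan',np.arctan2(p[2],.22-p[0]),np.hypot(p[2],.22-p[0]))
c=read_camera('side');d=read_camera('scene');np.savez('s5.npz',**c);np.savez('c5.npz',**d)
f=lambda i,x,y,w,h:cv2.resize(i[y:y+h,x:x+w,::-1],(400,int(400*h/w)),interpolation=2)
cv2.imwrite('pics/s5.png',np.hstack([f(c['img'],240,140,60,70),f(d['img'],240,110,80,93)[:466]]))"
```

```text
t 10.95 pos [ 0.5425 -0.0348  0.2609] q [-0.283  0.21   0.274  1.816 -0.062  1.126  0.013] yawy 0.1 z [-0.003 -0.001 -1.   ] F [-11.78  -2.84  12.75] M [-0.62  2.78 -0.13] w 0.11861834935534399 g 39.78529393672943
th z 0.9528204072931967 th atan 0.9317269972866539 0.22339918827749755Traceback (most recent call last):
  File "<string>", line 7, in <module>
    cv2.imwrite('pics/s5.png',np.hstack([f(c['img'],240,140,60,70),f(d['img'],240,110,80,93)[:466]]))
                              ~~~~~~~~~^^^^^^^^^^^^^^^^^^^^^^^^^^^^^^^^^^^^^^^^^^^^^^^^^^^^^^^^^^^^^
    return _nx.concatenate(arrs, 1, dtype=dtype, casting=casting)
           ~~~~~~~~~~~~~~~^^^^^^^^^^^^^^^^^^^^^^^^^^^^^^^^^^^^^^^
ValueError: all the input array dimensions except for the concatenation axis must match exactly, but along dimension 0, the array at index 0 has size 466 and the array at index 1 has size 465
```

>>> arm_command(commands=[0, -0.008, 0.0045, 0, 0, 0, 0, 0, -0.015, 0.01, 0, 0, 0, 0, 0, -0.0215, 0.0158, 0, 0, 0, 0, 0, -0.0265, 0.0204, 0, 0, 0, 0, 0, -0.031, 0.0251, 0, 0, 0, 0, 0, -0.031, 0.0251, 0, 0, 0, 0, 0, -0.031, 0.0251, 0, 0, 0, 0, 0, -0.031, 0.0251, 0, 0, 0, 0])

```text
t: 11.85
eef_pos: [0.5133, -0.0343, 0.2337]
tool_rot: [0.001, 0.706, 0.708, -0.0]
contact_force: [0.2, -6.4, 0.9]
gripper_width: 0.119
grasp_force: 40.0
```

```bash
python3 -c "
from h import *
from station import *
o=st();p=o['eef_pos']-[.4557,0,.0816];print('th z',np.arcsin(p[2]/.22),'th atan',np.arctan2(p[2],.22-p[0]),np.hypot(p[2],.22-p[0]))
c=read_camera('side');d=read_camera('scene');np.savez('s6.npz',**c);np.savez('c6.npz',**d)
f=lambda i,x,y,w,h:cv2.resize(i[y:y+h,x:x+w,::-1],(400,466),interpolation=2)
cv2.imwrite('pics/s6.png',np.hstack([f(c['img'],190,120,120,140),f(d['img'],180,100,120,140)]))"
```

```text
t 11.85 pos [ 0.5133 -0.0343  0.2337] q [-0.289  0.181  0.267  1.916 -0.053  1.052  0.004] yawy 0.15 z [ 0.    -0.001 -1.   ] F [ 0.18 -6.36  0.89] M [-1.18 -0.01 -0.16] w 0.11895003133111116 g 40.0098180770874
th z 0.7634215360571532 th atan 0.7526024015458386 0.2225287594004262
```

View pics/s6.png

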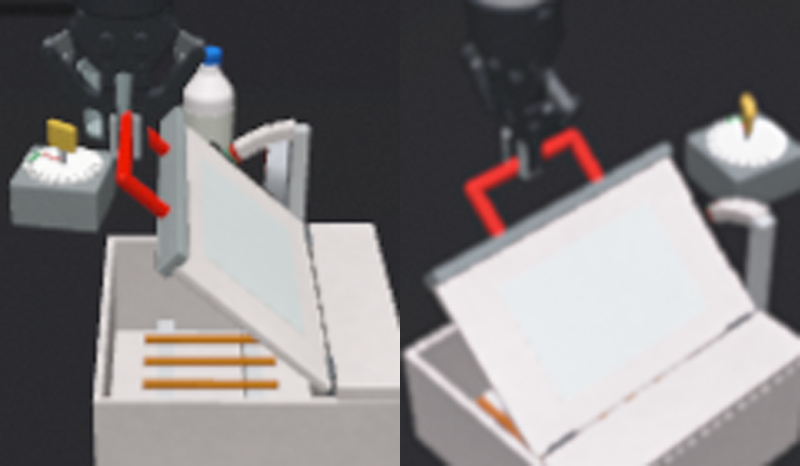

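The hood is held at mid-opening. The handle bar's corners are at (127,115) and (122,178) on the left, and (572,133) and (470,187) on the right. I'll triangulate the angle from these as a check.

```bash
python3 - <<'E'
from h import *
s=np.load("s6.npz");c=np.load("c6.npz")
S=lambda x,y:(190+.3*x-.35,120+.3*y-.35);C=lambda x,y:(180+.3*(x-400)-.35,100+.3*y-.35)
for a,b in(((127,115),(572,133)),((122,178),(470,187))):
    p=tri(s,S(*a),c,C(*b));print(p,"th",np.arctan2(p[2]-.118,.676-p[0]),np.hypot(p[2]-.118,.676-p[0]))
st()
E
```

```text
[0.51485042 0.02010401 0.26946556] th 0.7544306160692317 0.2211583217354637
[ 0.51257972 -0.09131363  0.26782389] th 0.7420202952853463 0.22170562767275093
t 11.95 pos [ 0.5133 -0.0343  0.2337] q [-0.289  0.181  0.267  1.916 -0.053  1.052  0.004] yawy 0.16 z [ 0.    -0.001 -1.   ] F [-0.78 -5.09  1.17] M [-1.13 -0.03 -0.15] w 0.1200454023829668 g 40.01280426979065
```

```bash
python3 -c "
from station import hand_in
print(hand_in())"
```

```text
the job is handed in; nothing more can be done
None
```

I wound the key to its hard stop, lifted the hood to about 0.94 rad (past the balance point), brought it back down, and handed in with it held still at about 0.75 rad, inside the green band. The hood hid the scale, so these angles come from the arm's position, with the 0.75 also checked by camera; I saw no contact with the other things on the bench.

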